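Set the height stop of a board gauge with its setting block

TASK

Set the height stop of the small C-frame board gauge: take the setting block from its nest, lay it on the open end of the gauge bed and slide it in until its thick head is centred beneath the stop's nose. Only then stand the driver in the stop screw and turn the screw clockwise with it until the nose just drags on the block: touching it and pushed back about a millimetre, never jammed down hard. Leave the block there and the driver standing in the screw, and leave the other things on the table where they lie.

Things in the scene. Friction and masses are not known exactly. Their poses are not given: they have to be found in the camera images.
- gauge: C-frame bench gauge, fixed to the table: flat steel bed 285 x 64 mm whose upper face is 12 mm above the table, a grey column and a grey arm over the bed. Origin at table height exactly below the axis of the stop screw; z up. The bed runs along its own x from x = -195 mm (open mouth end) to +90 mm; the column stands at x = +50 to +88 mm; the arm (40 mm wide) covers x = -18 to +88 mm, its underside 50 mm and its top 72 mm above the table.
- stop_screw (a joint): turn of the stop screw in the gauge arm, rad; grows when turned clockwise seen from above, range 0 to 4, starts between 0 and 1.05. It stays where it is left (friction about 0.08 N m). The screw turns without rising or sinking itself and lowers the nose 1.9 mm per rad: the free nose tip is 40 mm above the table (28 mm above the bed) at 0.
- socket (a point): centre of the mouth of the square socket (12 mm wide, 18 mm deep, flat floor, 3 mm chamfer at the mouth) in the 32 mm square head of the stop screw; 94 mm above the table, right above the nose. It turns with the screw; z up, x and y square to the socket's sides.
- nose: the stop's brass nose, 12 mm diameter, pointing down below the gauge arm. Origin at the centre of its tip (lower face). It is sprung and gives upward, 1.5 N per mm, up to 7.5 mm.
- block_head (a point): aluminium setting block (about 190 g): a thick head 44 (along x) x 36 x 24 mm high and a lower tail 76 long x 22 wide x 16 mm high, with level underside, 120 mm long in all. This point is the centre of the head, 12 mm above the underside; the block's x points from tail to head, z up. The tail lies from 22 to 98 mm behind this point. At the start the underside is 6 mm above the table.
- block_tail (a point): centre of the setting block's tail, 8 mm above its underside, 60 mm behind block_head; same axes.
- nest: black holder fixed to the table, 60 mm wide, 30 mm high: its cheeks hold the tail of the setting block on both sides (the tail cannot be gripped there), open upward; the head sticks out of it. Origin at table height below the head of the stored block; x points out along the block towards its head; the holder spans x = -117 to -27 mm. Lift the block straight up out of it.
- driver_handle (a point): centre of the round black handle (28 mm diameter, 74 mm long) of the driver, 83 mm above the driver's tip; the driver is 120 mm long, upright in its stand, z along it towards the handle. x and y square to the sides of its 10 mm square key. Key 32 mm long, then a round neck 14 mm long and 12 mm thick.
- driver_tip (a point): centre of the lower end of the driver's square key; same axes.
- stand: wooden stand 56 x 56 x 40 mm, fixed, that holds the driver upright in a square hole 25 mm deep (the tip rests 15 mm above the table). Origin at the centre of its underside.
- tape: bystander, leave alone: yellow pocket tape measure standing on edge, about 66 x 34 x 62 mm; origin at its underside
- marker: bystander, leave alone: marker pen lying flat, 130 mm long, 15 mm thick; origin at its underside
- folder: bystander, leave alone: white flat folding stick, 150 x 20 x 4 mm; origin at its underside
- scissors: bystander, leave alone: scissors with green handles lying flat, about 190 mm long; origin at its underside
- weight: bystander, leave alone: dark steel paper weight 70 x 50 x 30 mm with a knob, 50 mm high in all; origin at its underside

How it is judged:
By the outcome, as a careful person would: the job done as asked, in the order asked, and still so for the second after the job is handed in, with the robot touching nothing.
It also fails if it takes over 64 s, if anything falls off the work surface, if the arm or the gripper's body presses on something with over 40 N, if the wrist force passes 120 N, or if a joint passes its speed limit or range.

ROBOT

A 6-joint arm with a two-finger parallel gripper is mounted at the origin on the work surface. World frame = base frame: x ahead of the robot, y to its left, z up, the work surface at z = 0. Lengths are in mm, angles in degrees, forces in N, time in s.
With the tool pointing down it reaches from about 300 to 750 mm from the base axis. Payload 8.5 kg.
Tool frame: the origin (TCP) lies on the front face of the gripper's body, between the roots of the fingers; the fingertips stand 64 mm ahead of it and the grasp point (between the pads) lies 45 mm ahead of it; z points along the fingers, y is the direction in which the jaws open and shut (so a half turn about z gives the same grasp; the last joint's range is limited). The gripper opens to 88 mm and grips with 3 to 60 N. Pads are 18 mm wide; open, the fingers measure 123 mm over their backs; the gripper's body (75 mm by 187 mm) begins 45 mm behind the grasp point.
Start: joints at [61.748, 21.807, 74.336, -0, 83.858, -12.336], TCP at [150.824, 528.898, 302.748] pointing down, gripper open.
Joint ranges: [-178.18, 178.18], [-50.72, 133.34], [12.68, 142.11], [-81.47, 261.47], [9.98, 163.14], [-165.26, 165.26]. Speed limits (degrees/s): [136.94, 136.94, 180, 180, 180, 180].

INTERFACE

Orientations are given as a 3x3 rotation matrix whose columns are the frame's x, y, z axes.
In Python, from workcell import robot gives the robot as it stands. Calls block until the motion is done:
- robot.move_pose(position, orientation): joint-space move of the TCP to a pose.
- robot.line_to(position, ori=None, rate=150, contact_N=None): straight line of the TCP; ori=None keeps the orientation; rate is the mean speed in mm/s. With contact_N (N) it stops when the force on the tool has changed by that much, and returns True; else False.
- robot.move_joints(angles): joint-space move.
- robot.open_gripper() and robot.clamp(): open the fingers fully, or close them until they stop; the grip force is fixed at half the most.
- robot.hold(seconds).
- robot.solve_ik(position, orientation): joint angles nearest the present ones, or None.
- robot.get_state(): the state.
- robot.camera(name): name is "side" or "top"; returns a dict with "image" (384x512x3 uint8, red, green, blue), "K" (3x3 intrinsics, pixels), "view" (4x4, takes a point from world to camera coordinates). Camera axes: x right, y up, looking along -z (the intrinsics and any distortion apply to the point x, -y, -z); pixel columns grow to the right and rows downward; lengths in mm; the calibration is good to about 2 mm. A picture is of the moment at which its call begins. There is no depth.
A pose or a line that the arm cannot do raises robot.PlanningError and nothing moves.
- robot.close_job(): hands the job in, once; it reports no verdict.
The state is a dict: "time_s": time; "qpos": joint angles; "qvel": joint speeds; "effort": joint torques, N m; "position": TCP position; "orientation": TCP orientation; "wrist_force": force on the tool from outside, world axes, zero at the start; "moment": the same for the moment, N m; "gripper_width": finger opening in mm.
Only numpy, scipy, OpenCV 4.12 (cv2) and the standard library are available. Lean on these libraries where they do the work, as an engineer would, in place of code of your own. Each camera call takes 0.05 s, during which the arm holds its last target.

## Working session

There is one attempt and no reset: what is moved stays moved. The work goes in short steps, each a Python script; the robot and the scene stay as the last script left them, time stands still between calls to the robot, and variables do not carry over. Pictures are saved under pics/ and viewed, and the job is handed in when it is done.

```bash
ls; mkdir -p pics
python3 - <<'E'
from workcell import robot
import cv2,numpy as np
for n in("side","top"):
    c=robot.camera(n); cv2.imwrite(f"pics/{n}0.png",cv2.cvtColor(c["image"],cv2.COLOR_RGB2BGR)); print(n,c["K"],np.round(c["view"],3),c.keys())
s=robot.get_state();print(s)
E
```

```text
pics
side [[469.13701658   0.         252.06362408]
 [  0.         469.13701658 190.06321186]
 [  0.           0.           1.        ]] [[ 7.56000e-01 -6.55000e-01  1.80000e-02 -4.47405e+02]
 [ 3.89000e-01  4.70000e-01  7.93000e-01 -3.32811e+02]
 [-5.27000e-01 -5.92000e-01  6.10000e-01 -1.07638e+03]
 [ 0.00000e+00  0.00000e+00  0.00000e+00  1.00000e+00]] dict_keys(['image', 'K', 'view'])
top [[413.24608999   0.         257.70735449]
 [  0.         413.24608999 190.29791053]
 [  0.           0.           1.        ]] [[ 1.00000e-03 -1.00000e+00  2.40000e-02 -1.36000e+01]
 [ 9.92000e-01  4.00000e-03  1.26000e-01 -6.29725e+02]
 [-1.26000e-01  2.40000e-02  9.92000e-01 -9.55679e+02]
 [ 0.00000e+00  0.00000e+00  0.00000e+00  1.00000e+00]] dict_keys(['image', 'K', 'view'])
{'time_s': 0.1, 'qpos': array([ 6.17481494e+01,  2.18383306e+01,  7.43755775e+01,  2.90706994e-03,
        8.38571603e+01, -1.23348594e+01]), 'qvel': array([ 0.06039896, -0.18003628, -0.15140909, -0.01075005,  0.04846358,
       -0.00480297]), 'effort': array([ 4.02333098e-03, -4.38648033e+01, -2.24910057e+01,  7.14531122e-02,
        3.42456624e-02, -7.26762164e-05]), 'position': array([150.74998597, 528.78914756, 302.21665592]), 'orientation': array([[-9.61658427e-01,  2.74249285e-01, -6.31567175e-04],
       [ 2.74249833e-01,  9.61657885e-01, -1.06873859e-03],
       [ 3.14250758e-04, -1.20096867e-03, -9.99999229e-01]]), 'wrist_force': array([-0.39491771, -0.36789083,  0.05454823]), 'moment': array([ 0.0126894 , -0.00842039, -0.00298952]), 'gripper_width': 88.21447130054239}
```

View pics/side0.png

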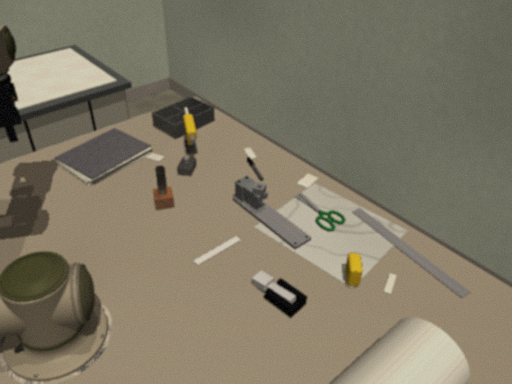

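View pics/top0.png

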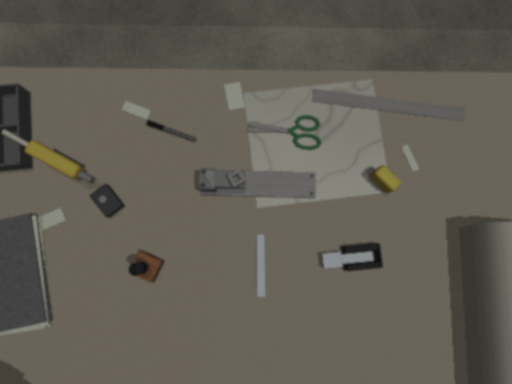

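```bash
cat > h.py <<'E'
import numpy as np, cv2
from workcell import robot
def grab(n,k=1):
    a=[robot.camera(n) for _ in range(k)]
    return np.mean([c["image"].astype(float) for c in a],0),a[0]["K"],np.array(a[0]["view"])
def ray(K,V,u,v):
    d=np.linalg.inv(K)@[u,v,1.]; d=np.array([d[0],-d[1],-d[2]])
    R=V[:3,:3]; return -R.T@V[:3,3], R.T@d
def onz(K,V,u,v,z):
    o,d=ray(K,V,u,v); return o+d*(z-o[2])/d[2]
def proj(K,V,p):
    p=np.atleast_2d(p); c=p@V[:3,:3].T+V[:3,3]; q=np.c_[c[:,0],-c[:,1],-c[:,2]]@K.T; return q[:,:2]/q[:,2:]
def tri(r1,r2):
    (a,d),(b,e)=r1,r2; d=d/np.linalg.norm(d);e=e/np.linalg.norm(e)
    s=np.linalg.lstsq(np.c_[d,-e],b-a,rcond=None)[0]; p,q=a+s[0]*d,b+s[1]*e
    return (p+q)/2,np.linalg.norm(p-q)
def crop(img,x0,y0,x1,y1,f,name):
    c=np.clip(img[y0:y1,x0:x1],0,255).astype(np.uint8)
    cv2.imwrite("pics/"+name,cv2.cvtColor(cv2.resize(c,None,fx=f,fy=f,interpolation=cv2.INTER_CUBIC),cv2.COLOR_RGB2BGR))
E
python3 - <<'E'
from h import *
d={}
for n in("side","top"):
    I,K,V=grab(n,6); d.update({n+"I":I,n+"K":K,n+"V":V})
np.savez("cal.npz",**d)
S,T=d["sideI"],d["topI"]
crop(T,190,155,330,210,5.5,"tg.png"); crop(T,310,235,390,280,9,"tn.png"); crop(T,115,235,175,290,10,"td.png")
crop(S,225,165,320,255,6,"sg.png"); crop(S,240,260,315,325,8,"sn.png"); crop(S,140,155,190,220,9,"sd.png")
E
cd pics; python3 -c "
import cv2,numpy as np
def st(a,b,o):
    A,B=cv2.imread(a),cv2.imread(b);print(A.shape,B.shape)
"
```

```text
(no output)
```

View pics/tg.png

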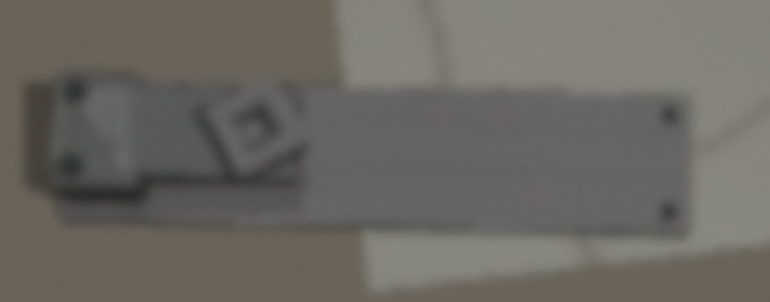

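View pics/tn.png

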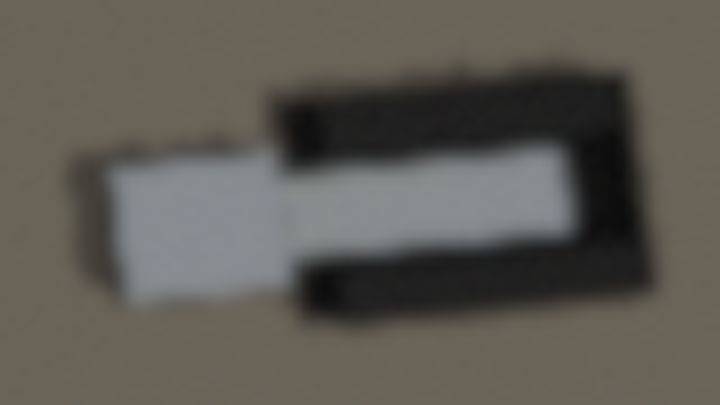

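View pics/td.png

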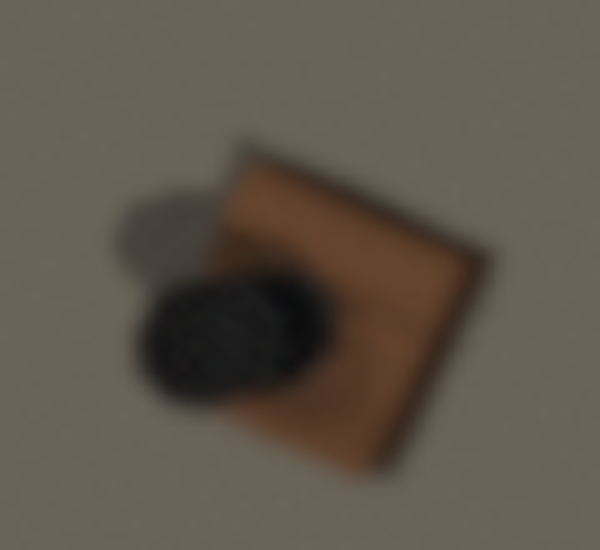

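View pics/sg.png

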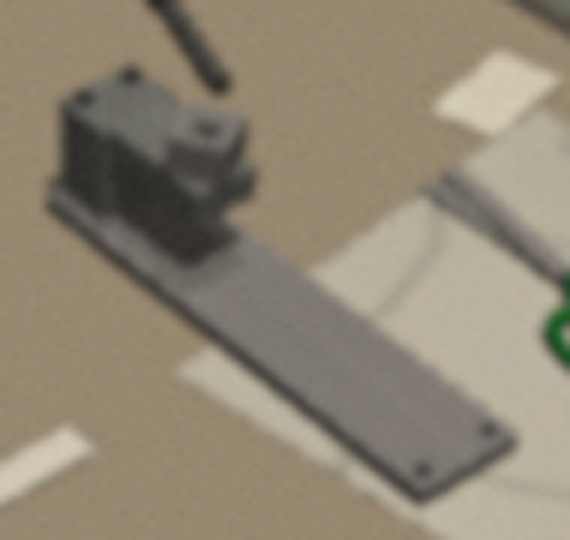

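View pics/sn.png

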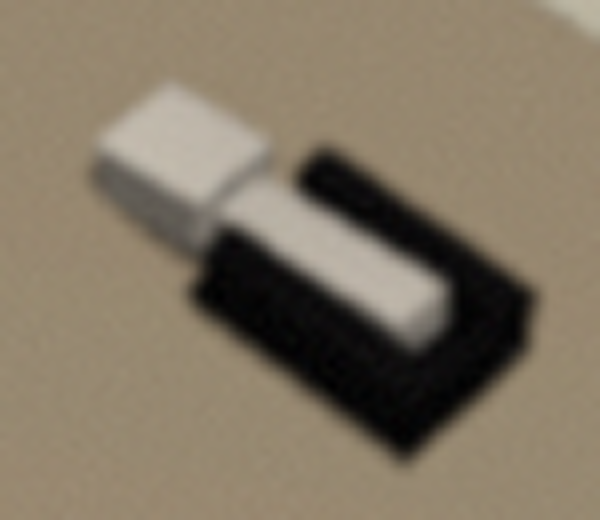

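View pics/sd.png

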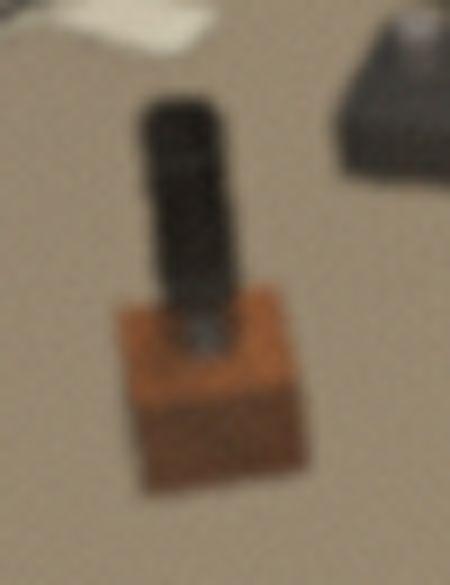

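```bash
cat > m.py <<'E'
from h import *
d=np.load("cal.npz"); T,S=d["topI"],d["sideI"]; KT,VT,KS,VS=d["topK"],d["topV"],d["sideK"],d["sideV"]
def px(x0,y0,f,X,Y): return x0+(X+.5)/f-.5, y0+(Y+.5)/f-.5
def both(t,s,name):
    p,e=tri(ray(KT,VT,*t),ray(KS,VS,*s)); print(name,p.round(1),"gap",round(e,1)); return p
E
python3 - <<'E'
from m import *
print("cams",ray(KT,VT,0,0)[0].round(),ray(KS,VS,0,0)[0].round())
tg=lambda X,Y:px(190,155,5.5,X,Y); sg=lambda X,Y:px(225,165,6,X,Y)
tn=lambda X,Y:px(310,235,9,X,Y); sn=lambda X,Y:px(240,260,8,X,Y)
td=lambda X,Y:px(115,235,10,X,Y); sd=lambda X,Y:px(140,155,9,X,Y)
for n,t,s in [("bedR+",(691,96),(517,437)),("bedR-",(690,236),(422,490)),("screw hole+",(670,115),(489,430)),("hole-",(669,211),(423,470)),("bolt+",(75,90),(131,76)),("bolt-",(71,164),(85,99)),("socket",(256,128),(209,130))]:
    both(tg(*t),sg(*s),n)
for n,t,s in [("head far+",(108,168),(172,82)),("head far-",(125,302),(97,145)),("head near-",(292,287),(205,205)),("head near+",(278,150),(270,152)),("tail end+",(570,148),(453,285)),("tail end-",(578,240),(412,325))]:
    both(tn(*t),sn(*s),n)
for n,t,s in [("stand a",(470,262),(283,290)),("stand b",(375,470),(300,385)),("stand tl",(245,155),(200,300)),("handle top",(193,342),(183,107))]:
    both(td(*t),sd(*s),n)
# masks
g=T.mean(2)
m=((g>130)).astype(np.uint8); m[:, :310]=0;m[:,390:]=0;m[:235]=0;m[280:]=0
print("table grey",g[240,320],"block",g[257,332],g[257,355])
E
```

```text
cams [ 504.   12. 1028.] [-100. -774.  928.]
bedR+ [ 679.6 -156.     9.1] gap 2.3
bedR- [ 615.7 -154.5   12.8] gap 0.5
screw hole+ [ 670.4 -146.    11.8] gap 2.1
hole- [ 626.7 -145.    11.9] gap 1.6
bolt+ [669.9 117.   72.1] gap 1.9
bolt- [638.8 117.8  71.5] gap 0.5
socket [652.   38.7  91.3] gap 0.6
head far+ [ 479.1 -166.3   22.6] gap 1.1
head far- [ 443.5 -170.4   21.5] gap 1.3
head near- [ 448.6 -214.5   27.9] gap 0.5
head near+ [ 482.8 -210.9   24.8] gap 3.9
tail end+ [ 484.5 -288.7   30.6] gap 1.6
tail end- [ 461.8 -291.    31.6] gap 2.4
stand a [459.7 208.2  82.8] gap 10.8
stand b [434.  214.9  56.9] gap 46.5
stand tl [475.6 278.1  29. ] gap 27.6
handle top [449.3 251.4 137.9] gap 1.1
table grey 98.33333333333333 block 140.61111111111111 140.55555555555557
```

Run:
```python
from m import *
td=lambda X,Y:px(115,235,10,X,Y); sd=lambda X,Y:px(140,155,9,X,Y)
for n,t,s in [("stand top",(245,150),(283,288)),("stand right",(482,260),(302,385)),("stand bot",(375,472),(142,406))]: both(td(*t),sd(*s),n)
# block: subpixel masks on upsampled gray
def mask(I,box,f,th,nm):
    x0,y0,x1,y1=box; g=cv2.resize(I[y0:y1,x0:x1].mean(2),None,fx=f,fy=f,interpolation=cv2.INTER_CUBIC)
    m=(g>th).astype(np.uint8); c=max(cv2.findContours(m,0,1)[0],key=cv2.contourArea)
    a=cv2.approxPolyDP(c,f*0.9,True)[:,0]; v=cv2.cvtColor(np.clip(g,0,255).astype(np.uint8),8)
    cv2.drawContours(v,[c],-1,(0,255,0),1); [cv2.circle(v,tuple(map(int,p)),3,(0,0,255),-1) for p in a]
    cv2.imwrite("pics/"+nm,v); return np.array([px(x0,y0,f,*p) for p in a]),a
P,a=mask(T,(315,240,390,275),10,119,"mt.png")
for p,q in zip(P,a): print(q,p.round(1),onz(KT,VT,*p,30).round(1)[:2],onz(KT,VT,*p,22).round(1)[:2])
print(S[290,262].mean(),S[268,252].mean(),S[283,264],S[271,260],S[280,255])
P,a=mask(S,(245,263,305,310),10,165,"ms.png")
for p,q in zip(P,a): print(q,p.round(1),onz(KS,VS,*p,30).round(1)[:2],onz(KS,VS,*p,22).round(1)[:2])
```

```text
stand top [487.9 268.3  35.4] gap 0.5
stand right [461.1 212.   40.1] gap 3.9
stand bot [412.8 234.8  41.7] gap 3.3
[568 136] [371.4 253.2] [ 479.9 -285.5] [ 479.7 -287.9]
[537 123] [368.2 251.8] [ 483.  -278.1] [ 482.9 -280.4]
[277 153] [342.2 254.8] [ 475.9 -215.1] [ 475.6 -216.9]
[238 124] [338.4 252. ] [ 482.7 -205.9] [ 482.6 -207.6]
[ 87 143] [323.2 253.8] [ 478.2 -169.4] [ 478.  -170.8]
[ 96 273] [324.2 266.8] [ 447.5 -171. ] [ 447.1 -172.4]
[105 283] [325.  267.8] [ 445.2 -173.1] [ 444.7 -174.6]
[199 278] [334.4 267.4] [ 446.3 -195.6] [ 445.9 -197.3]
[261 264] [340.6 266. ] [ 449.6 -210.6] [ 449.2 -212.4]
[273 236] [341.8 263.2] [ 456.2 -213.7] [ 455.8 -215.5]
[295 226] [344.  262.2] [ 458.6 -219. ] [ 458.2 -220.9]
[571 202] [371.6 259.8] [ 464.3 -285.7] [ 464.  -288.1]
81.1111111111111 133.33333333333334 [190.66666667 184.5        170.83333333] [174.66666667 164.5        150.        ] [140.83333333 134.5        124.83333333]
[ 85 137] [253.  276.2] [ 443.7 -174.3] [ 448.5 -169. ]
[ 86 153] [253.2 277.8] [ 440.4 -178.5] [ 445.2 -173.2]
[197 215] [264.2 284. ] [ 448.2 -211.7] [ 453.1 -206.7]
[274 153] [272.  277.8] [ 476.8 -209.1] [ 481.9 -204. ]
[168  83] [261.4 270.8] [ 472.1 -174.2] [ 477.2 -168.8]
```

```bash
cd pics; python3 -c "
import cv2,numpy as np
a,b=cv2.imread('mt.png'),cv2.imread('ms.png');w=max(a.shape[1],b.shape[1])
p=lambda i:np.pad(i,((0,0),(0,w-i.shape[1]),(0,0)))
o=np.vstack([p(a),p(b)]);print(o.shape);cv2.imwrite('mts.png',cv2.resize(o,None,fx=.72,fy=.72,interpolation=3))"
```

```text
(820, 750, 3)
```

View pics/mts.png

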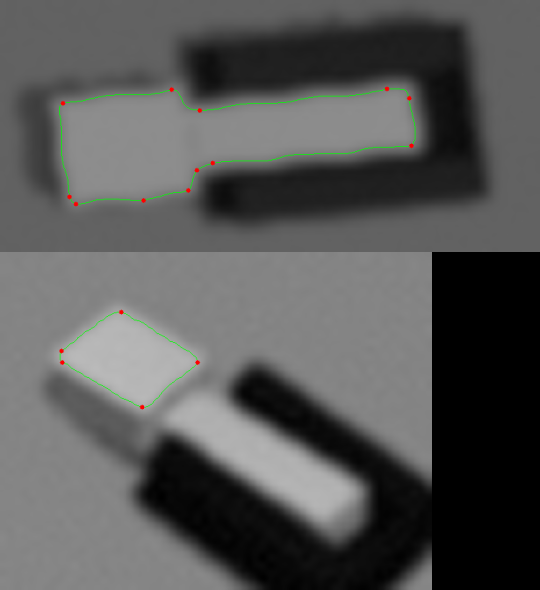

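Run:
```python
from m import *
t=np.array([[323.2,253.8],[324.6,267.4],[341.2,266],[339.4,252]]); s=np.array([[261.4,270.8],[253,277],[264.2,284],[272,277.8]])
for a,b in zip(t,s): both(a,b,"c")
c=both(t.mean(0),s.mean(0),"centre")
print("top@30",onz(KT,VT,*t.mean(0),30).round(1),"side@30",onz(KS,VS,*s.mean(0),30).round(1))
# tail axis top: column-wise centroid of bright mask
x0,y0,f=315,240,10
def edge(u):
    out=[]
    g=T.mean(2)
    for c in u:
        w=np.clip(g[245:275,c]-105,0,None); out.append((w*np.arange(245,275)).sum()/w.sum())
    return np.array(out)
u=np.arange(346,370); k=np.polyfit(u,edge(u),1); 
A,B=[onz(KT,VT,x,np.polyval(k,x),22) for x in(346,370)]; dd=A-B; print("tail yaw",np.degrees(np.arctan2(dd[1],dd[0])),A,B)
u=np.arange(326,338); k=np.polyfit(u,edge(u),1); 
A,B=[onz(KT,VT,x,np.polyval(k,x),30) for x in(326,338)]; dd=A-B; print("head yaw",np.degrees(np.arctan2(dd[1],dd[0])),A,B)
# gauge: bed edges from top, z=12 using vertical gradient at columns 250..310
g=cv2.GaussianBlur(T.mean(2),(0,0),.8)
for r in [(166,178),(192,203)]:
    cols=np.arange(256,308); E=[]
    for c in cols:
        q=np.abs(np.diff(g[r[0]:r[1],c])); i=q.argmax(); i=min(max(i,1),len(q)-2)
        a,b,e=q[i-1:i+2]; E.append(r[0]+i+.5+.5*(a-e)/(a-2*b+e))
    k=np.polyfit(cols,E,1); res=np.array(E)-np.polyval(k,cols); ok=abs(res)<.6; k=np.polyfit(cols[ok],np.array(E)[ok],1)
    A,B=[onz(KT,VT,x,np.polyval(k,x),12) for x in(256,308)]; dd=B-A; print("bed edge",np.degrees(np.arctan2(dd[1],dd[0])),A.round(1),B.round(1),res.std())
print(g[180:186,310:320].round())
crop(T,222,165,250,193,28,"sock.png"); crop(S,225,170,275,215,16,"sockS.png")
```

```text
c [ 477.4 -170.    23.1] gap 1.8
c [ 445.6 -172.8   24.6] gap 0.8
c [ 449.  -211.6   29.6] gap 1.3
c [ 481.  -207.9   26.5] gap 4.0
centre [ 463.2 -190.6   25.8] gap 1.9
top@30 [ 464.1 -190.4   30. ] side@30 [ 459.8 -192.8   30. ]
tail yaw 95.4356704397382 [ 467.62289652 -225.83170215   22.        ] [ 473.19586168 -284.39832214   22.        ]
head yaw 93.86128450583314 [ 462.72119153 -175.69628859   30.        ] [ 464.67154445 -204.59282954   30.        ]
bed edge -91.14386445262184 [684.   -8.2  12. ] [ 681.4 -138.2   12. ] 0.2893825787553816
bed edge -91.07660326733856 [616.9  -8.3  12. ] [ 614.4 -137.3   12. ] 0.08880163053050225
[[100. 100. 100. 101. 104. 110. 118. 122. 123. 123.]
 [101. 101. 101. 102. 104. 110. 116. 120. 122. 123.]
 [102. 101. 101. 102. 105. 110. 117. 121. 123. 125.]
 [102. 102. 102. 103. 105. 111. 118. 124. 126. 128.]
 [102. 102. 102. 103. 106. 112. 121. 126. 129. 130.]
 [102. 102. 102. 103. 106. 113. 122. 128. 130. 131.]]
```

View pics/sock.png

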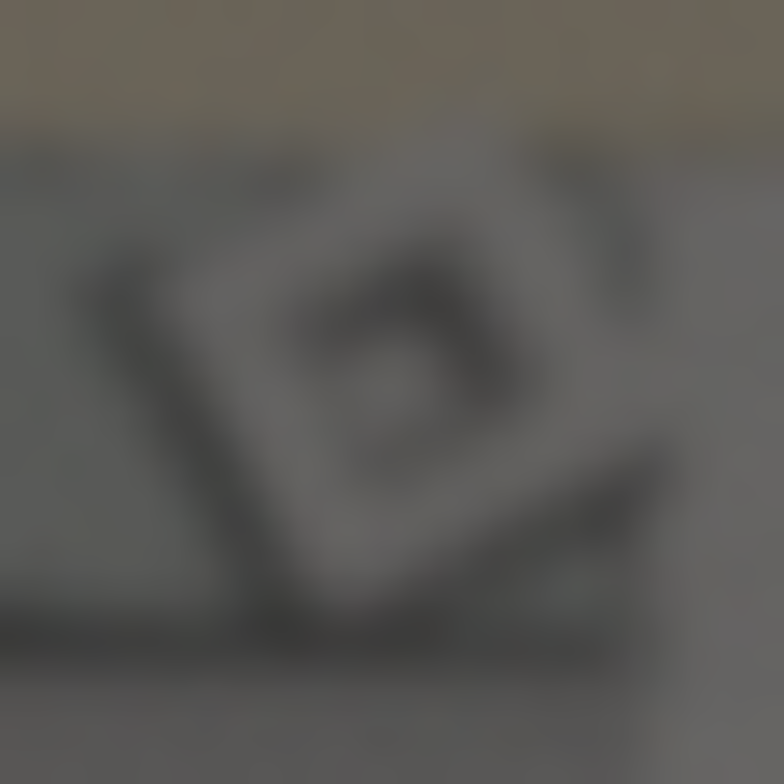

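View pics/sockS.png

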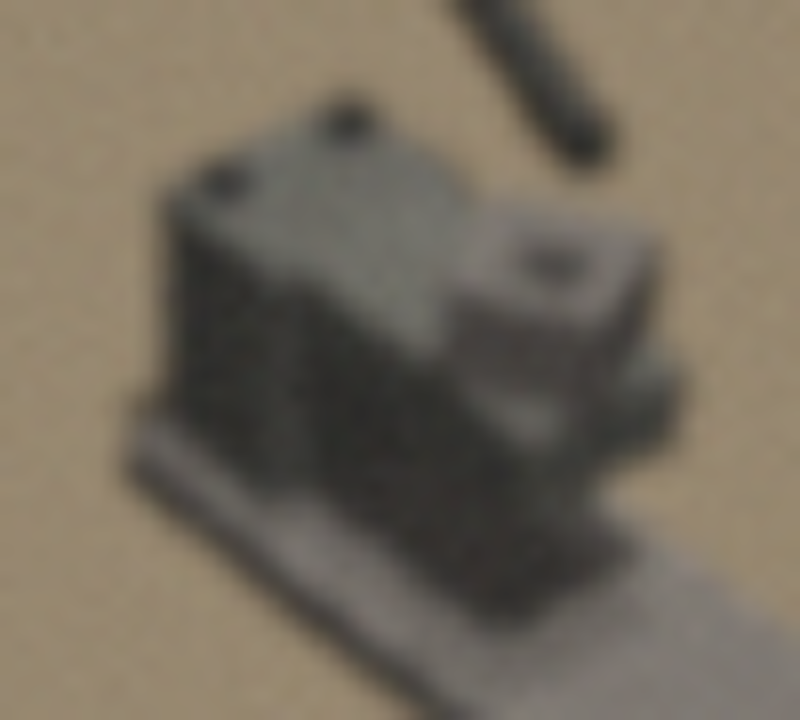

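```bash
cat >> h.py <<'E'
def down(psi):
    a=np.radians(psi); x=np.array([np.cos(a),np.sin(a),0]); z=np.array([0,0,-1.]); return np.c_[x,np.cross(z,x),z]
def gz(x,y,zg,psi):  # grasp point -> tcp
    return [x,y,zg+45.],down(psi)
G=np.array([651.7,38.8]); GY=88.8
def gp(x,y=0,G=G,GY=GY):
    a=np.radians(GY); return G+np.array([np.cos(a)*x-np.sin(a)*y,np.sin(a)*x+np.cos(a)*y])
E
python3 - <<'E'
from m import *
def s(n,p,R):
    q=robot.solve_ik(p,R); print(n,None if q is None else np.round(q,0))
for k in(95,-85): s(("blk",k),*gz(464,-190.5,28,k))
for k in(88.8,-91.2):
    for x in(-100,-175,-75): s(("bed",x,k),*gz(*gp(x),34,k))
for k in range(4): s(("drv",-25.4+90*k),*gz(450,251.5,98,-25.4+90*k))
for k in range(4):
    for d in (0,-60,-110): s(("sock",29+90*k+d,d),*gz(*gp(0),159+10,29+90*k+d))
tc=np.array([[165,270],[485,90],[690,430],[345,615]]); w=np.array([onz(KT,VT,*px(222,165,28,*p),94) for p in tc]); print(w.round(1),w.mean(0).round(1))
for i in range(4):
    e=w[(i+1)%4]-w[i]; print(np.degrees(np.arctan2(e[1],e[0]))%90, np.linalg.norm(e))
E
```

```text
('blk', 95) [-36.  34.  99.  -0.  47. -41.]
('blk', -85) [-36.  34.  99.  -0.  47. 139.]
('bed', -100, 88.8) [-16.  44.  72.  -0.  63. -15.]
('bed', -175, 88.8) [-22.  45.  71.  -0.  64. -21.]
('bed', -75, 88.8) [-14.  44.  73.  -0.  63. -12.]
('bed', -100, -91.2) None
('bed', -175, -91.2) [-22.  45.  71.  -0.  64. 159.]
('bed', -75, -91.2) None
('drv', -25.4) [ 16.  29.  93.  -0.  58. 131.]
('drv', 64.6) [16. 29. 93. -0. 58. 41.]
('drv', 154.6) [ 16.  29.  93.  -0.  58. -49.]
('drv', 244.6) [  16.   29.   93.   -0.   58. -139.]
('sock', 29, 0) [-7. 36. 64. -0. 80. 54.]
('sock', -31, -60) [ -7.  36.  64.  -0.  80. 114.]
('sock', -81, -110) [ -7.  36.  64.  -0.  80. 164.]
('sock', 119, 0) [ -7.  36.  64.  -0.  80. -36.]
('sock', 59, -60) [-7. 36. 64. -0. 80. 24.]
('sock', 9, -110) [-7. 36. 64. -0. 80. 74.]
('sock', 209, 0) [  -7.   36.   64.   -0.   80. -126.]
('sock', 149, -60) [ -7.  36.  64.  -0.  80. -66.]
('sock', 99, -110) [ -7.  36.  64.  -0.  80. -16.]
('sock', 299, 0) [ -7.  36.  64.  -0.  80. 144.]
('sock', 239, -60) [  -7.   36.   64.   -0.   80. -156.]
('sock', 189, -110) [  -7.   36.   64.   -0.   80. -106.]
[[659.8  58.8  94. ]
 [674.8  32.8  94. ]
 [646.8  15.9  94. ]
 [631.4  43.9  94. ]] [653.2  37.9  94. ]
30.095301657747825 30.038882013249108
31.072910246153327 32.752419212006636
28.765411274596815 31.914772939965708
27.754282729122917 32.03368060434245
```

```bash
sed -i 's/G=np.array(\[651.7,38.8\])/G=np.array([652.2,38.4])/' h.py
python3 - <<'E'
from h import *
robot.move_pose(*gz(464,-190.5,90,95))
print(robot.line_to([464,-190.5,73],rate=60,contact_N=8))
st=robot.get_state();print(st["position"].round(1),st["wrist_force"].round(1),st["time_s"])
I,K,V=grab("side",3);crop(I,200,200,330,330,6,"p1s.png")
I,K,V=grab("top",3);crop(I,290,220,400,300,7,"p1t.png")
E
```

```text
False
[ 464.1 -190.6   73.3] [-0.2 -0.  -0.2] 4.7083
```

View pics/p1s.png

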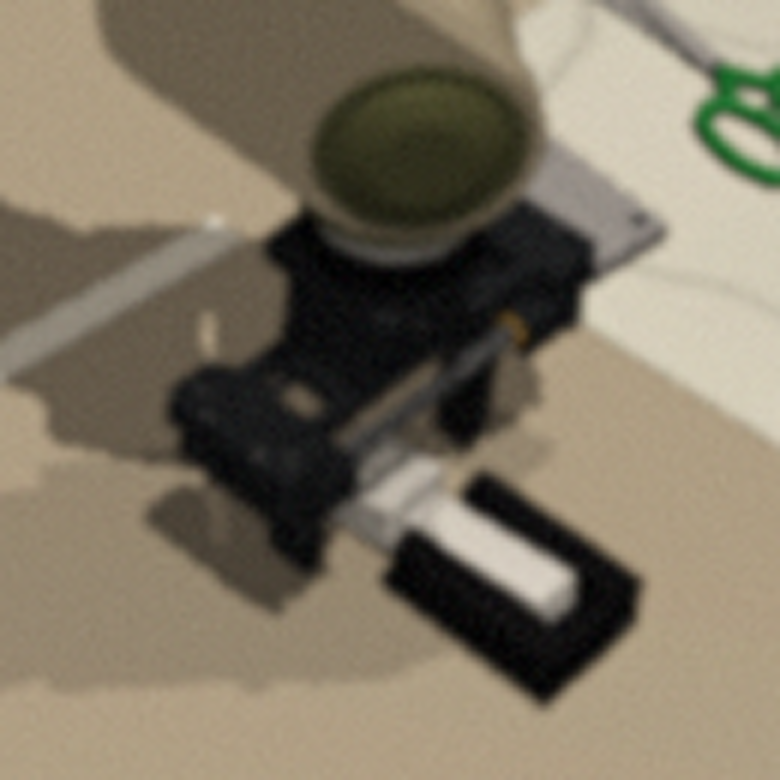

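View pics/p1t.png

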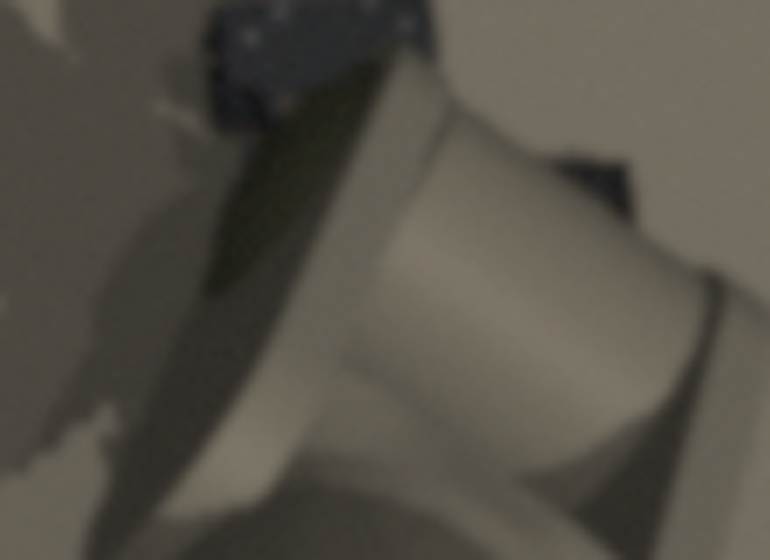

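The side view shows the fingers straddling the head (fingers at crop (300,540) and (470,410), head between them at (400,490)), clear of the nest. The arm hides the block in the top view. Next I clamp and lift.

Run:
```python
from h import *
robot.clamp(); st=robot.get_state();print(st["gripper_width"],st["wrist_force"].round(1),st["moment"].round(2))
p=st["position"]
robot.line_to([464,-190.5,133],rate=80)
st=robot.get_state();print(st["gripper_width"],st["wrist_force"].round(1),st["moment"].round(2),st["position"].round(1))
# over the bed, head at x=-100
robot.move_pose(*gz(*gp(-105),90,GY))
st=robot.get_state();print(st["position"].round(1),st["time_s"])
I,K,V=grab("side",3);crop(I,200,140,340,260,5.5,"p2s.png")
I,K,V=grab("top",3);crop(I,190,130,350,250,5,"p2t.png")
```

```text
35.56424679741968 [0.7 0.3 0.8] [-0.02  0.04 -0.  ]
36.004056049866236 [-1.1 -0.7 -1.3] [-0.04  0.06  0.04] [ 463.8 -190.4  132.6]
[649.2 -67.3 134.5] 7.6333
```

View pics/p2s.png

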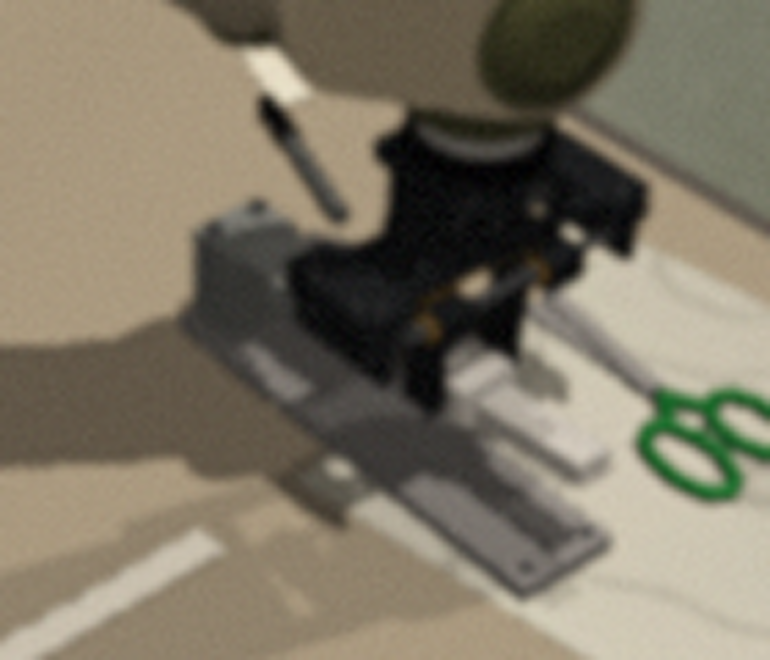

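View pics/p2t.png

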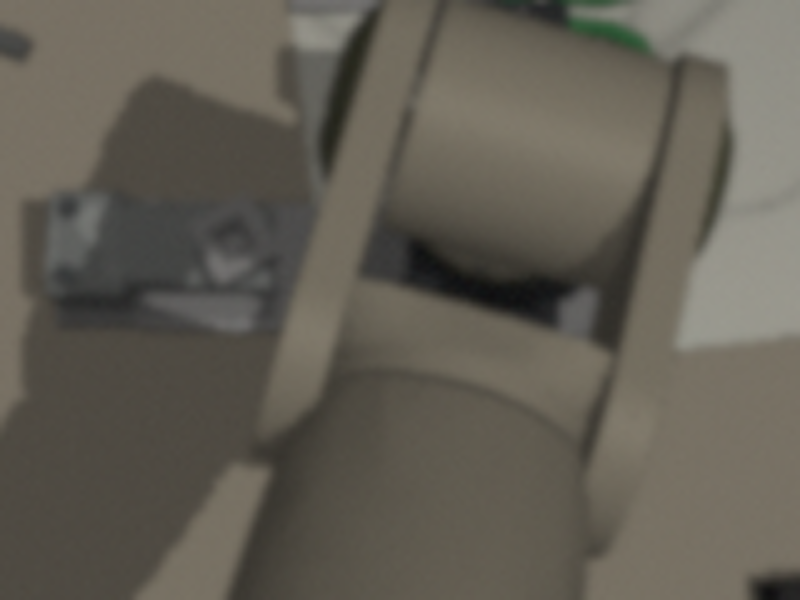

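Run:
```python
from h import *
p=gp(-105)
robot.line_to([*p,84],rate=80); f0=robot.get_state()["wrist_force"]
c=robot.line_to([*p,77.5],rate=15,contact_N=4)
st=robot.get_state();print(c,st["position"].round(2),(st["wrist_force"]-f0).round(1))
if st["position"][2]<82: robot.open_gripper()
st=robot.get_state();print(st["gripper_width"],st["time_s"])
robot.line_to([*p,134],rate=150)
robot.move_pose(*gz(*gp(-260),130,GY))
I,K,V=grab("top",4);np.savez("t3.npz",I=I);crop(I,190,150,340,215,5.3,"p3t.png")
I,K,V=grab("side",4);np.savez("s3.npz",I=I);crop(I,220,165,330,260,7,"p3s.png");print(robot.get_state()["time_s"])
```

```text
True [650.02 -66.57  83.26] [-0.4  0.4  5.8]
35.57317679590348 8.9417
10.5167
```

View pics/p3t.png

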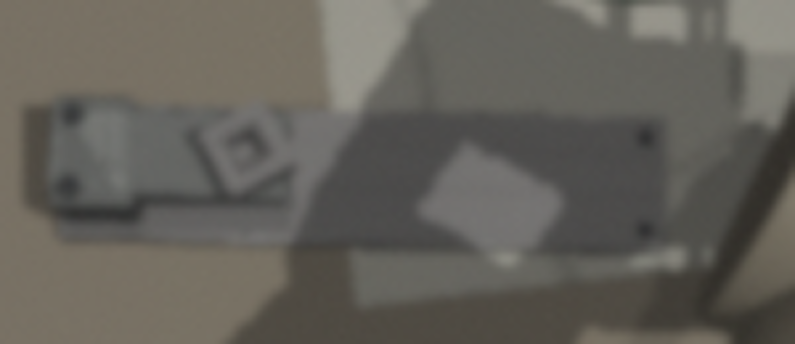

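View pics/p3s.png

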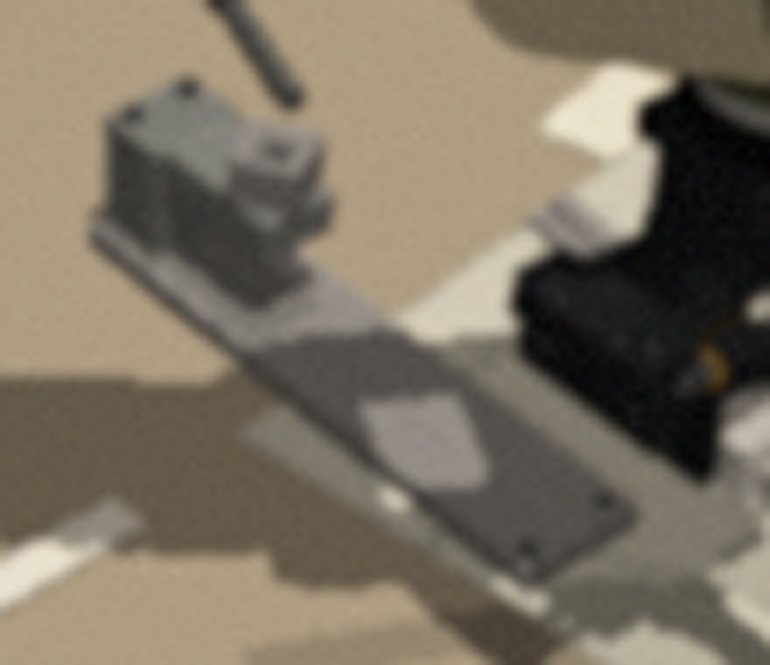

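The contact stop fired early, at z = 83.3, so the script didn't open the gripper and the block is still held (width 35.6). The bright patch on the bed in both views is light, not the block. I'll check for tilt in the grip before trying again.

Run:
```python
from h import *
robot.hold(0.3)
st=robot.get_state();print(st["wrist_force"].round(2),st["moment"].round(3),st["gripper_width"],st["position"].round(1))
I,K,V=grab("side",3);crop(I,270,150,400,260,6,"p4s.png")
I,K,V=grab("top",2);crop(I,270,130,400,240,6,"p4t.png")
```

```text
[-0.62 -0.35 -1.2 ] [-0.043  0.03  -0.018] 35.441842741239526 [ 646.8 -221.5  175. ]
```

View pics/p4s.png

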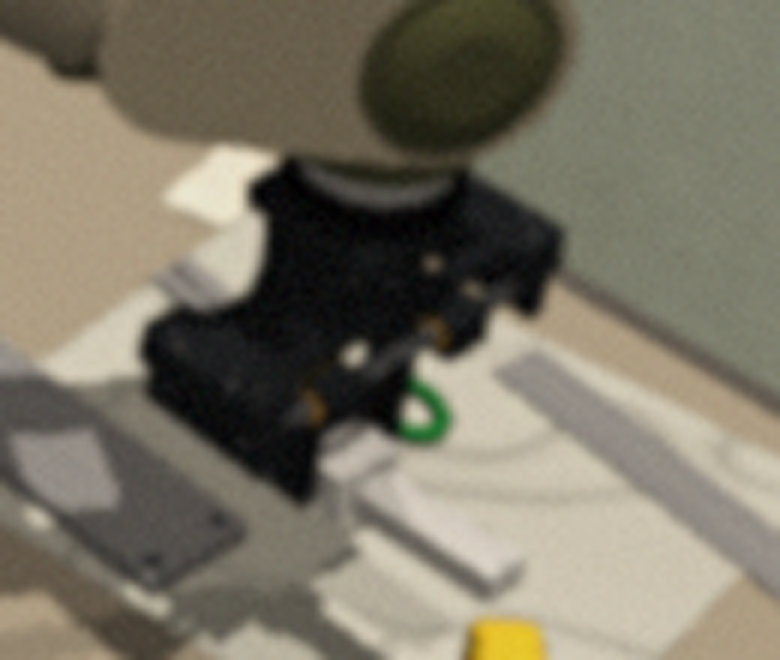

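View pics/p4t.png

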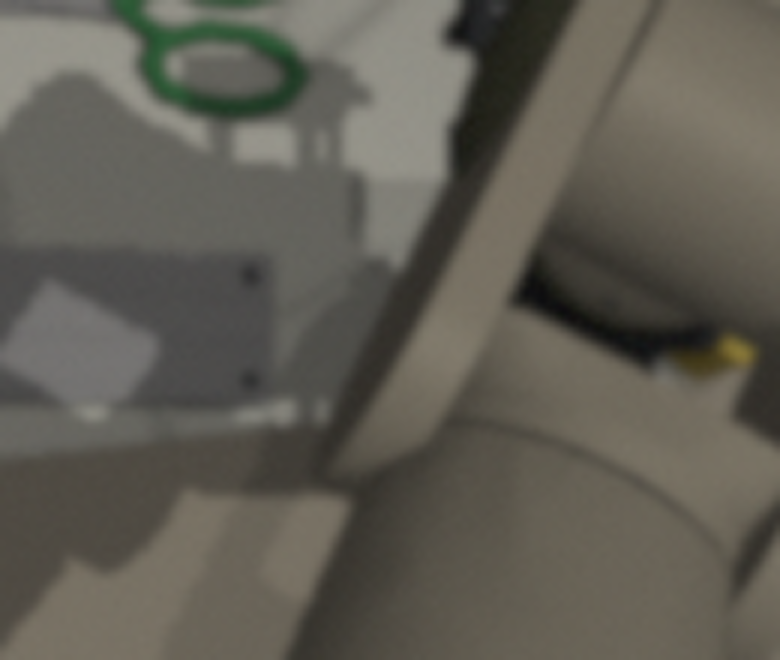

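Run:
```python
from m import *
H=gp(-260); a=np.radians(GY); X=np.array([np.cos(a),np.sin(a)]);Y=np.array([-X[1],X[0]])
def P(x,y,z): return np.r_[H+X*x+Y*y,175-67+z]
for n,p in [("tailtop+",P(-98,11,16)),("tailtop-",P(-98,-11,16)),("tailbot-",P(-98,-11,0)),("tailbot+",P(-98,11,0)),("headtop near+",P(-22,18,24)),("headtop near-",P(-22,-18,24))]:
    q=proj(KS,VS,p)[0]; print(n,((q-[270,150]+.5)*6-.5).round(0))
```

```text
tailtop+ [491. 582.]
tailtop- [526. 559.]
tailbot- [520. 587.]
tailbot+ [485. 610.]
headtop near+ [344. 476.]
headtop near- [402. 441.]
```

Run:
```python
from h import *
p=gp(-105)
robot.move_pose(*gz(*p,50,GY)); robot.line_to([*p,84],rate=50); robot.hold(.3); f0=robot.get_state()["wrist_force"]
for z in np.arange(83,76.9,-.5):
    robot.line_to([*p,z],rate=20); robot.hold(.05)
    st=robot.get_state(); f=(st["wrist_force"]-f0); print(z,st["position"][2].round(2),f.round(1))
    if f[2]>3: break
print(st["time_s"])
```

```text
83.0 83.32 [-0.2  0.3  3.2]
12.7667
```

Run:
```python
from h import *
robot.hold(.3);p=gp(-105)
for z in (83,82.5,82):
    robot.line_to([*p,z],rate=20); robot.hold(.25); st=robot.get_state();print(z,st["position"].round(2),st["wrist_force"].round(1),st["moment"].round(2))
    if st["wrist_force"][2]>8:break
I,K,V=grab("side",4);crop(I,210,150,330,250,6.5,"p5s.png")
```

```text
83 [650.1  -66.59  83.23] [-0.9 -0.4  5.8] [ 0.09  0.25 -0.  ]
82.5 [650.11 -66.62  83.16] [-2.  -0.6  8.6] [0.13 0.44 0.06]
```

View pics/p5s.png

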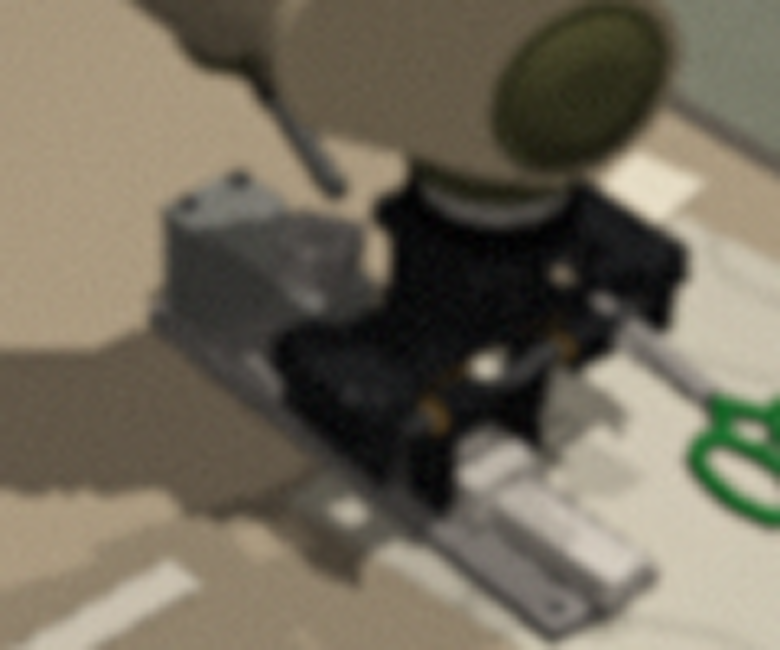

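Run:
```python
from m import *
H=gp(-105); a=np.radians(GY); X=np.array([np.cos(a),np.sin(a)]);Y=np.array([-X[1],X[0]])
I=robot.camera("side")["image"]
for u in (12,16):
  for n,p in [("tailtop+",(-98,11,16)),("tailtop-",(-98,-11,16)),("tailbot-",(-98,-11,0)),("tailbot+",(-98,11,0)),("headtop near+",(-22,18,24)),("headtop near-",(-22,-18,24))]:
    q=proj(KS,VS,np.r_[H+X*p[0]+Y*p[1],u+p[2]])[0]; print(u,n,((q-[285,210]+.5)*16-.5).round(0))
p=np.r_[gp(-195,32),12];print("bedcorner",((proj(KS,VS,p)[0]-[285,210]+.5)*16-.5).round(),((proj(KS,VS,np.r_[gp(-195,-32),12])[0]-[285,210]+.5)*16-.5).round())
crop(np.mean([robot.camera("side")["image"].astype(float) for _ in range(4)],0),268,210,318,250,16,"p6s.png")
```

```text
12 tailtop+ [301. 499.]
12 tailtop- [391. 444.]
12 tailbot- [383. 511.]
12 tailbot+ [294. 566.]
12 headtop near+ [-24. 252.]
12 headtop near- [123. 168.]
16 tailtop+ [303. 482.]
16 tailtop- [393. 428.]
16 tailbot- [385. 494.]
16 tailbot+ [296. 549.]
16 headtop near+ [-23. 235.]
16 headtop near- [124. 152.]
bedcorner [175. 594.] [435. 435.]
```

View pics/p6s.png

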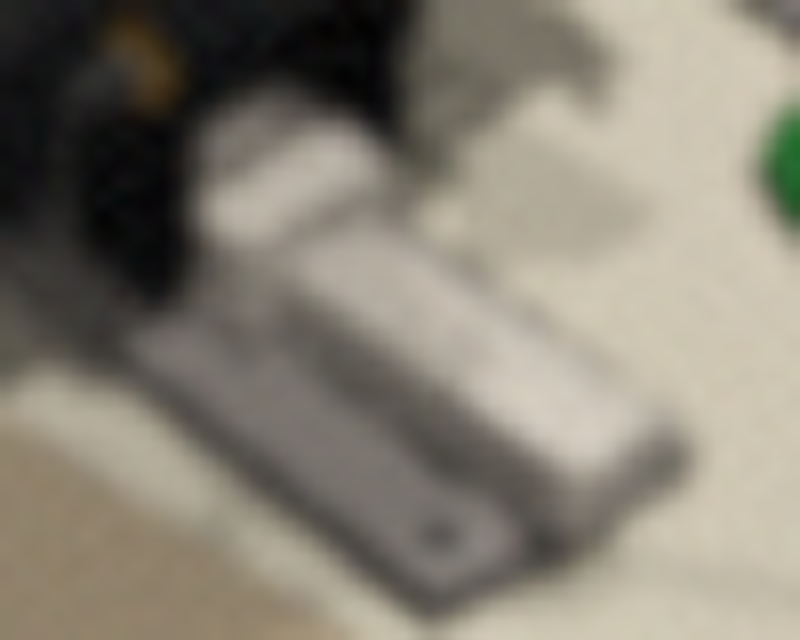

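Run:
```python
from h import *
p=gp(-105)
robot.line_to([*p,83.1],rate=20);robot.hold(.2);print(robot.get_state()["wrist_force"].round(1))
robot.open_gripper(); robot.hold(.2);st=robot.get_state();print(st["gripper_width"],st["wrist_force"].round(1),st["moment"].round(2))
robot.line_to([*p,150],rate=150)
robot.move_pose([450,-250,250],down(60))
I,K,V=grab("top",5);np.savez("t3.npz",I=I);crop(I,190,150,340,215,5.3,"p7t.png")
I,K,V=grab("side",5);np.savez("s3.npz",I=I);crop(I,220,165,330,260,7,"p7s.png");print(robot.get_state()["time_s"])
```

```text
[-0.8 -0.6  4.9]
88.1249846053012 [-0.  -0.1 -0.9] [-0.06  0.08  0.01]
18.2667
```

View pics/p7t.png

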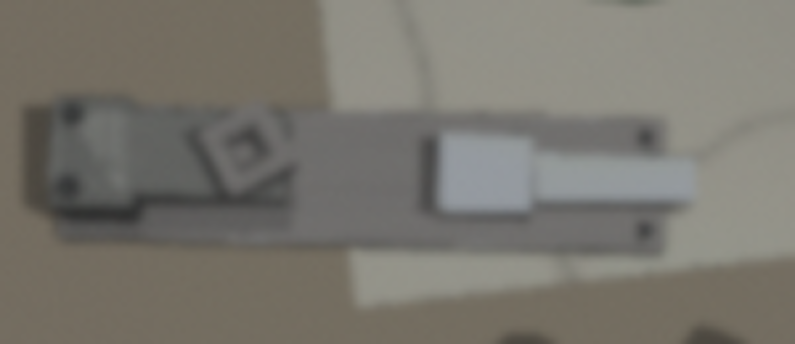

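View pics/p7s.png

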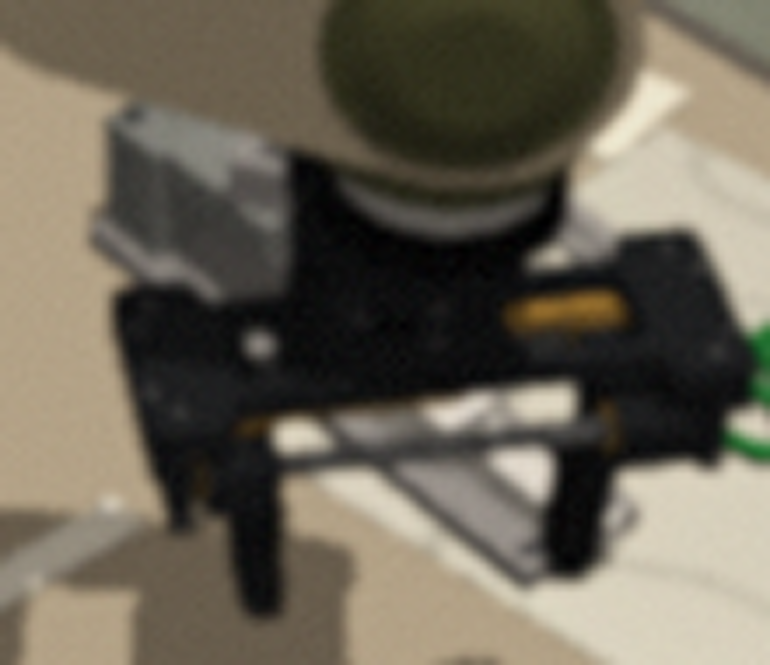

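Run:
```python
from m import *
I=np.load("t3.npz")["I"]; g=I.mean(2)
def toG(p):
    a=np.radians(GY); d=p[:2]-G; return np.array([np.cos(a)*d[0]+np.sin(a)*d[1],-np.sin(a)*d[0]+np.cos(a)*d[1]]).round(1)
q=lambda X,Y:px(190,150,5.3,X,Y)
for n,(X,Y),z in [("hd c",(485.5,172.5),36),("hd front",(438,172),36),("hd back",(533,173),36),("tail end",(696,181),28),("bedcorner+",(664,119),12),("bedcorner-",(664,252),12),("tail+",(555,153),28),("tail-",(555,203),28),("taile+",(690,158),28),("taile-",(690,206),28),("hd+f",(438,131),36),("hd-f",(438,211),36)]:
    p=onz(KT,VT,*q(X,Y),z); print(n,p.round(1)[:2],"gauge",toG(p))
```

```text
hd c [650.5 -69. ] gauge [-107.4   -0.6]
hd front [650.6 -47.2] gauge [-85.6  -0.2]
hd back [650.4 -90.8] gauge [-129.2   -0.9]
tail end [ 648.2 -167.2] gauge [-205.6   -0.3]
bedcorner+ [ 680.  -155.4] gauge [-193.2  -31.8]
bedcorner- [ 616.8 -154.4] gauge [-193.5   31.3]
tail+ [ 661.  -101.9] gauge [-140.1  -11.7]
tail- [ 637.6 -101.7] gauge [-140.3   11.6]
taile+ [ 658.9 -164.6] gauge [-202.8  -11. ]
taile- [ 636.5 -164.2] gauge [-202.9   11.5]
hd+f [669.7 -47.2] gauge [-85.2 -19.2]
hd-f [632.6 -47.1] gauge [-85.9  17.8]
```

Run:
```python
from m import *
print(robot.get_state()["orientation"].round(3), robot.get_state()["position"])
for off in (44,53,61.5):
  for xx in (-9,9):
    c=np.array([464,-190.5])+off*np.array([-np.sin(np.radians(95)),np.cos(np.radians(95))])*1+xx*np.array([np.cos(np.radians(95)),np.sin(np.radians(95))])
    for z in (2,9):
        print(off,xx,z,((proj(KS,VS,np.r_[c,z])[0]-[200,200]+.5)*6-.5).round())
# current pose fingers in p7s (crop 220,165,x7): 
st=robot.get_state(); p=st["position"];R=st["orientation"]
for off in(-44,-61.5,44,61.5):
  for xx in(-9,9):
    for L in(64,71): print("now",off,xx,L,((proj(KS,VS,p+R@[xx,off,L])[0]-[220,165]+.5)*7-.5).round())
```

```text
[[ 0.5    0.866 -0.   ]
 [ 0.866 -0.5    0.   ]
 [ 0.    -0.    -1.   ]] [ 450.11614581 -249.89760357  249.93145029]
44 -9 2 [324. 572.]
44 -9 9 [324. 561.]
44 9 2 [293. 548.]
44 9 9 [293. 537.]
53 -9 2 [309. 584.]
53 -9 9 [309. 573.]
53 9 2 [278. 560.]
53 9 9 [278. 549.]
61.5 -9 2 [295. 596.]
61.5 -9 9 [295. 585.]
61.5 9 2 [264. 572.]
61.5 9 9 [264. 561.]
now -44 -9 64 [285. 614.]
now -44 -9 71 [284. 630.]
now -44 9 64 [273. 574.]
now -44 9 71 [273. 590.]
now -61.5 -9 64 [230. 621.]
now -61.5 -9 71 [230. 637.]
now -61.5 9 64 [220. 581.]
now -61.5 9 71 [219. 597.]
now 44 -9 64 [553. 580.]
now 44 -9 71 [552. 596.]
now 44 9 64 [539. 542.]
now 44 9 71 [537. 557.]
now 61.5 -9 64 [606. 574.]
now 61.5 -9 71 [604. 589.]
now 61.5 9 64 [591. 535.]
now 61.5 9 71 [589. 551.]
```

Run:
```python
from h import *
p=gp(-182.4,-0.4)
robot.move_pose([*p,140],down(GY)); robot.line_to([*p,80],rate=100); robot.hold(.1)
print(robot.get_state()["wrist_force"].round(1))
robot.clamp(); st=robot.get_state();print(st["gripper_width"],st["position"].round(1),st["wrist_force"].round(1))
if 19<st["gripper_width"]<25:
    q=gp(-182.4+107.8,0)
    print(robot.line_to([*q,80.2],rate=60,contact_N=20)); robot.hold(.2)
    st=robot.get_state();print(st["position"].round(1),q,st["wrist_force"].round(1),st["moment"].round(2),st["time_s"],st["gripper_width"])
I,K,V=grab("side",3);crop(I,210,150,330,250,6.5,"p8s.png")
I,K,V=grab("top",3);crop(I,190,150,340,215,5.3,"p8t.png")
```

```text
[-0.3  0.4 -0.1]
22.0158808461562 [ 648.8 -144.    80. ] [-0.1 -0.6 -1.4]
False
[650.6 -36.3  80.2] [650.63769548 -36.18363899] [-0.1  0.3 -0.9] [-0.17  0.09  0.04] 23.2583 21.894833372357283
```

View pics/p8s.png

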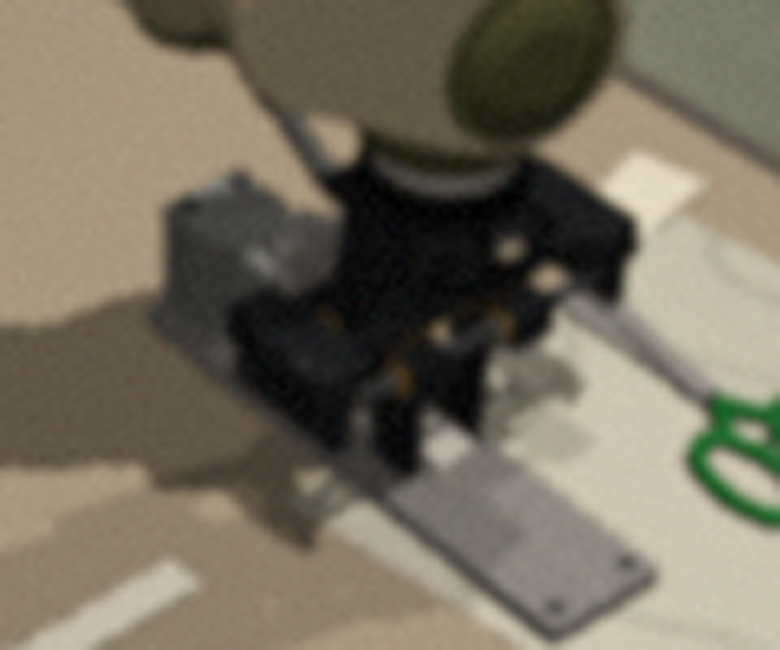

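View pics/p8t.png

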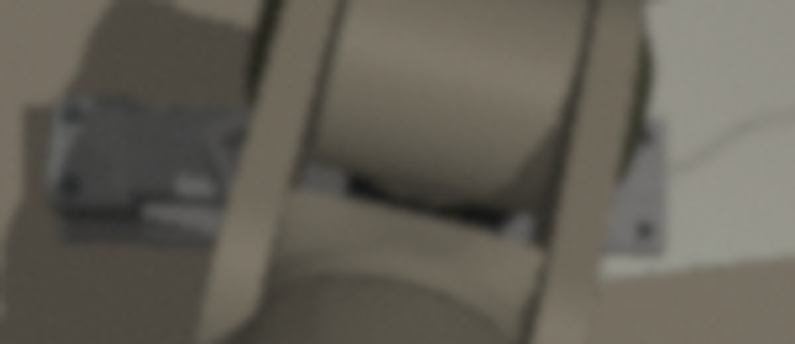

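Run:
```python
from h import *
q=gp(-182.4+107.8,0)
for z in np.arange(80.2,84.3,.5):
    robot.line_to([*q,z],rate=15); robot.hold(.15); st=robot.get_state()
    print(z,st["position"][2].round(2),st["wrist_force"].round(2),st["moment"].round(3))
    if st["wrist_force"][2]<-3.6: break
robot.line_to([*q,80.2],rate=15); robot.hold(.15); st=robot.get_state();print(st["position"][2].round(2),st["wrist_force"].round(2),st["moment"].round(3),st["time_s"])
```

```text
80.2 80.21 [-0.24 -0.16 -1.  ] [-0.154  0.068 -0.014]
80.7 80.66 [-0.51 -0.19 -1.11] [-0.14   0.083 -0.015]
81.2 81.22 [ 0.24  0.54 -1.54] [-0.167  0.102 -0.011]
81.7 81.69 [-0.4   0.62 -1.51] [-0.15   0.07   0.014]
82.2 82.18 [ 0.11  1.11 -1.24] [-0.142  0.042 -0.002]
82.7 82.66 [ 0.05 -0.39 -3.19] [-0.174  0.026 -0.037]
83.2 83.15 [-0.91 -0.4  -2.7 ] [-0.278  0.114  0.053]
83.7 83.67 [-0.25 -0.33 -2.93] [-0.378  0.113  0.038]
84.2 84.16 [ 0.23 -1.46 -3.24] [-0.518  0.062  0.066]
80.32 [-0.12  0.23 -1.11] [-0.114  0.1   -0.006] 27.725
```

Run:
```python
from h import *
q=gp(-182.4+107.8,0)
robot.line_to([*q,80],rate=15); robot.open_gripper(); robot.line_to([*q,150],rate=150)
robot.move_pose(*gz(450,251.5,160,154.6))
I,K,V=grab("top",4);np.savez("t9.npz",I=I);crop(I,190,150,340,215,5.3,"p9t.png")
I,K,V=grab("side",4);crop(I,210,150,330,250,6.5,"p9s.png");st=robot.get_state();print(st["time_s"],st["position"])
```

```text
31.3917 [450.18812408 251.29569874 204.92626885]
```

View pics/p9t.png

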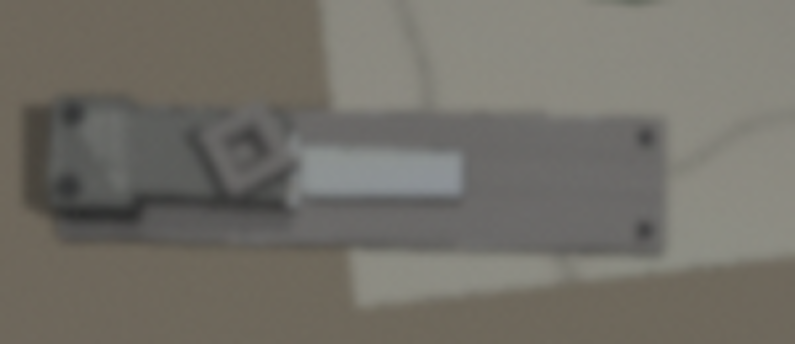

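View pics/p9s.png

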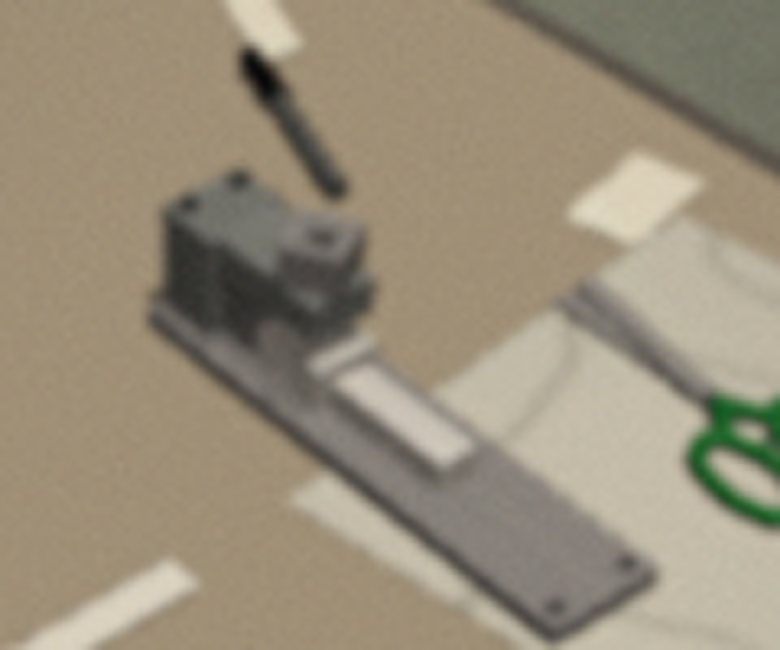

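Run:
```python
from m import *
def toG(p):
    a=np.radians(GY); d=p[:2]-G; return np.array([np.cos(a)*d[0]+np.sin(a)*d[1],-np.sin(a)*d[0]+np.cos(a)*d[1]]).round(1)
q=lambda X,Y:px(190,150,5.3,X,Y)
for n,(X,Y),z in [("tail end+",(462,152),28),("tail end-",(462,197),28),("tail+f",(310,147),28),("tail-f",(310,195),28),("bedend",(664,185),12),("head back",(301,170),36)]:
    print(n,toG(onz(KT,VT,*q(X,Y),z)))
I=np.load("t9.npz")["I"]; crop(I,222,165,250,193,28,"sock9.png")
```

```text
tail end+ [-97. -11.]
tail end- [-97.3  10. ]
tail+f [-26.7 -11.5]
tail-f [-27.2  10.8]
bedend [-193.4   -0.4]
head back [-22.8   0.5]
```

View pics/sock9.png

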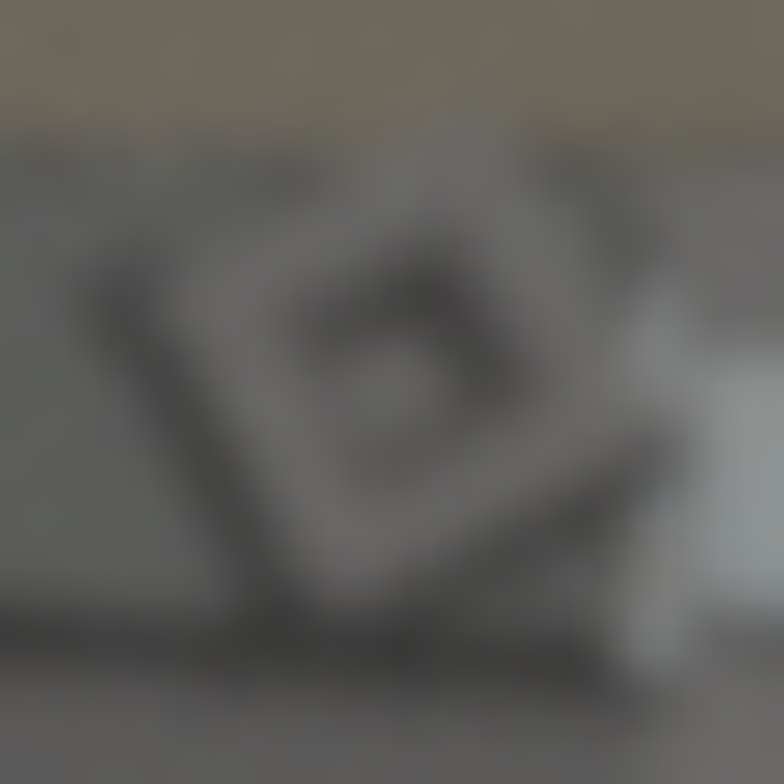

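Run:
```python
from h import *
x,y=450,251.5
print(robot.line_to([x,y,143],rate=90,contact_N=10)); robot.clamp(); st=robot.get_state();print(st["gripper_width"],st["position"].round(1),st["wrist_force"].round(1))
robot.line_to([x,y,250],rate=150); st=robot.get_state();print(st["gripper_width"],st["wrist_force"].round(1))
g=gp(0.4,0); robot.move_pose([*g,128+112],down(119.4)); robot.hold(.1)
I,K,V=grab("side",3);crop(I,210,120,310,210,8,"p10s.png");st=robot.get_state();print(st["time_s"],st["position"])
I,K,V=grab("top",2);crop(I,200,130,280,210,7,"p10t.png")
```

```text
False
26.971330802728975 [450.  251.5 143. ] [-0.5  0.4 -0.3]
27.077997965004897 [ 0.2 -0.5 -0.5]
35.4167 [651.87602756  39.85769431 240.38550028]
```

View pics/p10s.png

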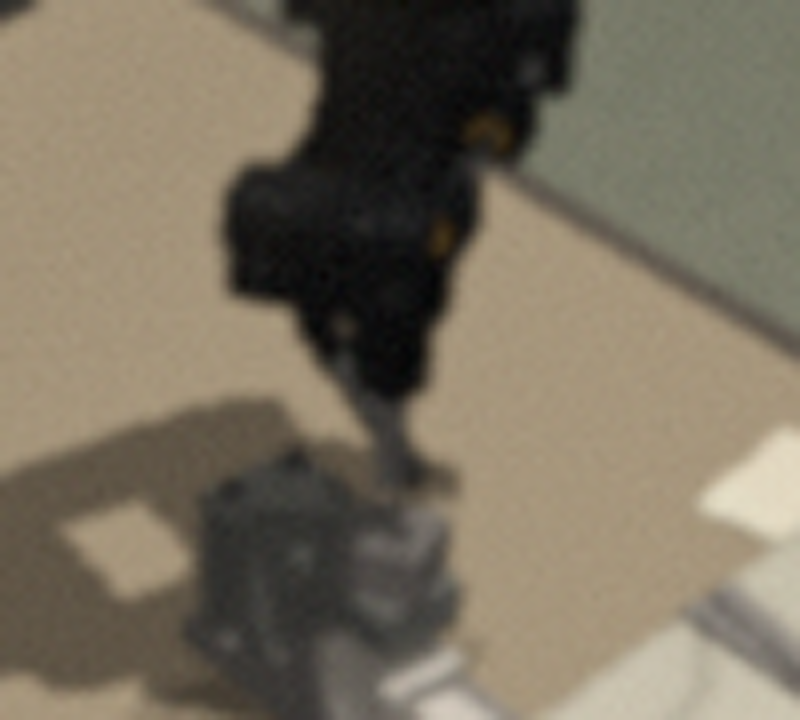

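View pics/p10t.png

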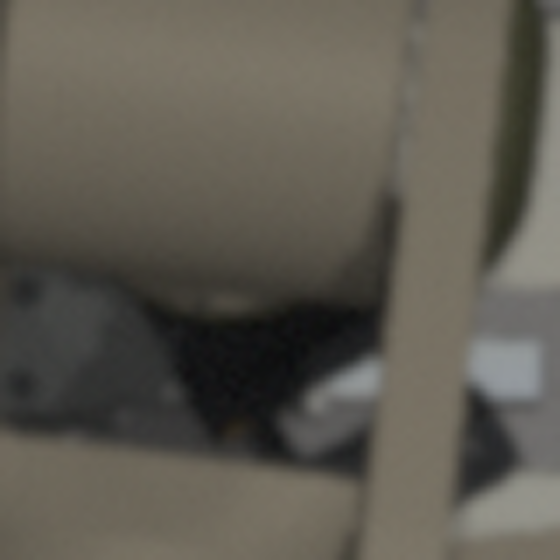

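Run:
```python
from m import *
st=robot.get_state();p=st["position"]
I,K,V=grab("side",4)
x0,y0,x1,y1,f=240,145,280,190,14
crop(I,x0,y0,x1,y1,f,"p11s.png")
im=cv2.imread("pics/p11s.png")
for z in (112,144,158): 
    q=(proj(KS,VS,np.r_[p[:2],z-240+p[2]])[0]-[x0,y0]+.5)*f-.5; print(z,q.round()); cv2.circle(im,tuple(int(v) for v in q),4,(0,0,255),-1)
q=(proj(KS,VS,np.r_[G,94])[0]-[x0,y0]+.5)*f-.5; cv2.circle(im,tuple(int(v) for v in q),4,(0,255,0),-1)
cv2.imwrite("pics/p11s.png",im)
```

```text
112 [277. 503.]
144 [282. 378.]
158 [284. 322.]
```

View pics/p11s.png

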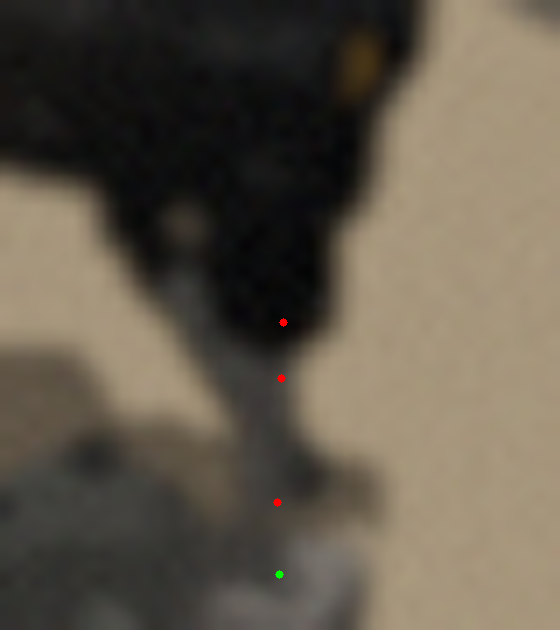

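Run:
```python
from h import *
g=gp(0.4,0); robot.hold(.1); f0=robot.get_state()["wrist_force"]
z=240
for zt in (224,216,211,207,205,204.3):
    c=robot.line_to([*g,zt],rate=40,contact_N=9); st=robot.get_state(); f=st["wrist_force"]-f0
    print(zt,c,st["position"].round(1),f.round(1),st["moment"].round(2))
    if c: break
print(st["time_s"])
```

```text
224 False [652.2  38.8 223.9] [ 0.1 -0.3  0.5] [-0.02  0.06 -0.04]
216 False [652.2  38.5 215.6] [ 0.8 -1.1 -2.5] [-0.48 -0.27 -0.08]
211 False [652.2  38.6 210.7] [ 1.2 -1.4 -1.4] [-0.59 -0.4   0.03]
207 False [652.3  38.7 206.7] [ 2.6 -2.8 -1.3] [-0.61 -0.53 -0.03]
205 False [652.3  38.7 205. ] [ 2.5 -3.3 -0.7] [-0.7  -0.55 -0.05]
204.3 False [652.3  38.7 204.5] [ 1.5 -2.5  1.8] [-0.72 -0.42  0.01]
37.7417
```

Run:
```python
from h import *
g=gp(0.4,0)+[0.7,-0.9]
robot.line_to([*g,205],rate=20); robot.hold(.15); st=robot.get_state();print(st["wrist_force"].round(1),st["moment"].round(2))
prev=None
for yaw in (100,80,60,40,22):
    q=robot.solve_ik([*g,205],down(yaw)); robot.move_joints(q); st=robot.get_state()
    print(yaw,q[5].round(1),st["wrist_force"].round(1),st["moment"].round(3),st["gripper_width"].round(2))
robot.hold(.2)
I,K,V=grab("side",3);crop(I,225,150,285,215,10,"p12s.png");print(robot.get_state()["time_s"])
```

```text
[ 0.3 -0.4 -1.5] [-0.05  0.03 -0.  ]Traceback (most recent call last):
  File "<stdin>", line 7, in <module>
AttributeError: 'float' object has no attribute 'round'
```

Run:
```python
from h import *
g=gp(0.4,0)+[0.7,-0.9]
for yaw in (80,60,40,22):
    q=robot.solve_ik([*g,205],down(yaw)); robot.move_joints(q); st=robot.get_state()
    print(yaw,np.round(q[5],1),st["wrist_force"].round(1),st["moment"].round(3),st["gripper_width"])
robot.hold(.2)
I,K,V=grab("side",3);crop(I,225,150,285,210,10,"p12s.png");print(robot.get_state()["time_s"],robot.get_state()["moment"])
```

```text
80 3.0 [-4.8 -3.8  0.1] [-0.67   1.127  0.061] 27.32149586397081
60 23.0 [-6.9 -2.3  2.5] [-0.361  1.653  0.111] 26.994136931688015
40 43.0 [-8.3  0.5  2.9] [0.037 1.955 0.045] 27.577949162570455
22 61.0 [-8.4  2.   2.9] [0.419 2.034 0.059] 27.314596233114806
40.5833 [0.41583833 1.99670502 0.05055336]
```

View pics/p12s.png

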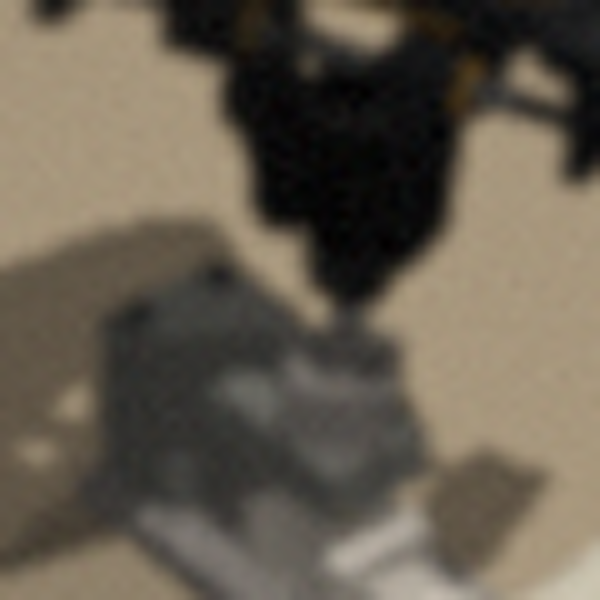

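Run:
```python
from h import *
g=gp(0.4,0)+[0.7,-0.9]+np.array([-2.3,.5])
robot.line_to([*g,205],rate=20); robot.hold(.1); st=robot.get_state();print(st["wrist_force"].round(1),st["moment"].round(2))
robot.open_gripper(); robot.line_to([*g,290],rate=120)
robot.move_pose([480,200,290],down(60))
I,K,V=grab("top",5);np.savez("t13.npz",I=I);crop(I,215,155,255,200,14,"p13t.png")
I,K,V=grab("side",4);crop(I,225,150,285,210,10,"p13s.png");print(robot.get_state()["time_s"])
```

```text
[-3.6  2.8 -1.3] [0.67 1.08 0.07]
44.1833
```

View pics/p13t.png

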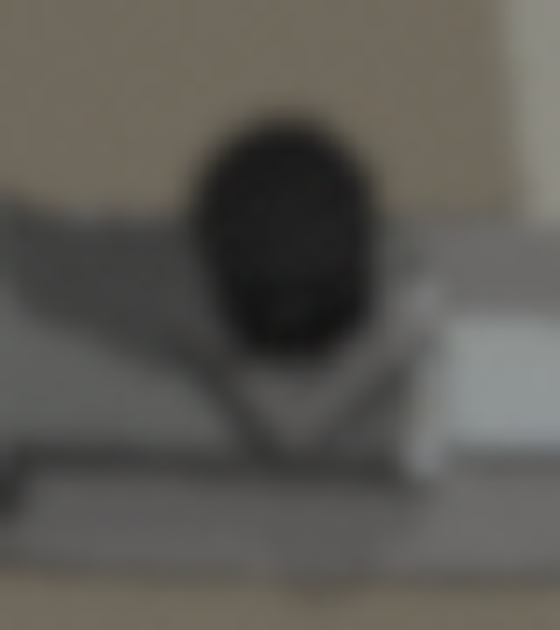

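View pics/p13s.png

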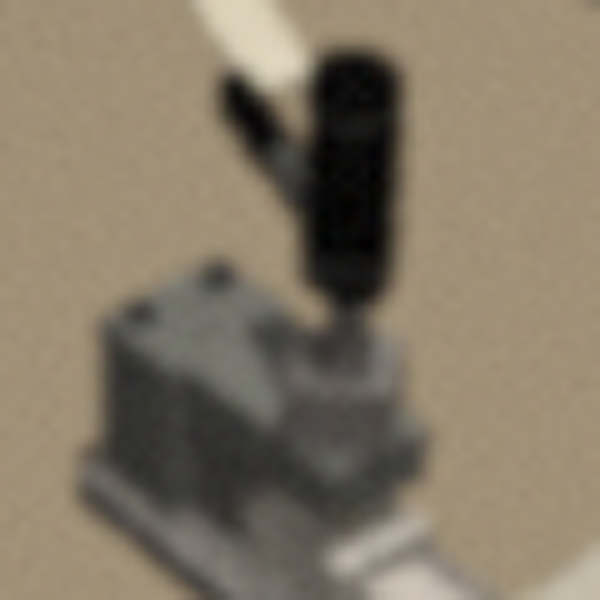

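Run:
```python
from m import *
I=np.load("t13.npz")["I"]; c=I[172:194,224:250].mean(2); c=np.clip((c-50)*3,0,255)
cv2.imwrite("pics/p14.png",cv2.resize(c.astype(np.uint8),None,fx=28,fy=25.0*28/25,interpolation=cv2.INTER_CUBIC))
```

```text
(no output)
```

View pics/p14.png

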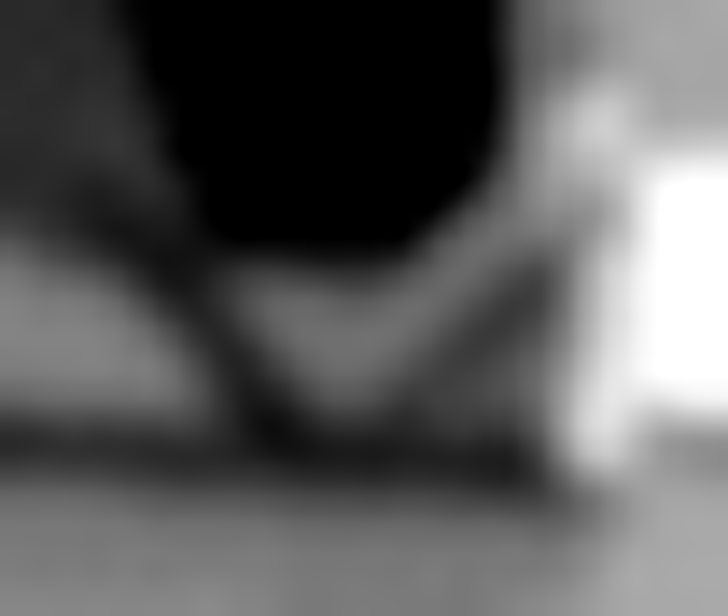

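Run:
```python
from m import *
print(onz(KT,VT,*px(215,155,14,285,205),196), gp(.4,0)+[.7,-.9])
g=gp(.4,0)+[.2,-.9]
robot.move_pose([*g,275],down(22)); print(robot.line_to([*g,206],rate=90,contact_N=15)); robot.clamp()
st=robot.get_state();print(st["gripper_width"],st["position"].round(1),st["wrist_force"].round(1),st["time_s"])
for yaw in (14,5):
    q=robot.solve_ik([*g,206],down(yaw)); robot.move_joints(q); st=robot.get_state(); print(yaw,st["wrist_force"].round(1),st["moment"].round(3))
robot.hold(.15); robot.open_gripper(); robot.line_to([*g,290],rate=120)
robot.move_pose([480,200,290],down(60))
I,K,V=grab("top",5);np.savez("t15.npz",I=I);crop(I,215,155,255,200,14,"p15t.png")
I,K,V=grab("side",4);crop(I,225,150,285,210,10,"p15s.png");print(robot.get_state()["time_s"])
I=np.load("t15.npz")["I"]; c=I[172:194,224:250].mean(2); c=np.clip((c-50)*3,0,255)
cv2.imwrite("pics/p15z.png",cv2.resize(c.astype(np.uint8),None,fx=28,fy=28,interpolation=cv2.INTER_CUBIC))
```

```text
[653.12399006  38.58198655 196.        ] [652.90837697  37.89991227]
False
27.26549005014155 [652.1  38.6 205.9] [-2.7  4.5  1.6] 46.9917
14 [-2.7  4.7  1.5] [ 1.056  0.743 -0.013]
5 [-2.7  5.2  1.2] [1.176 0.784 0.008]
50.9083
```

View pics/p15z.png

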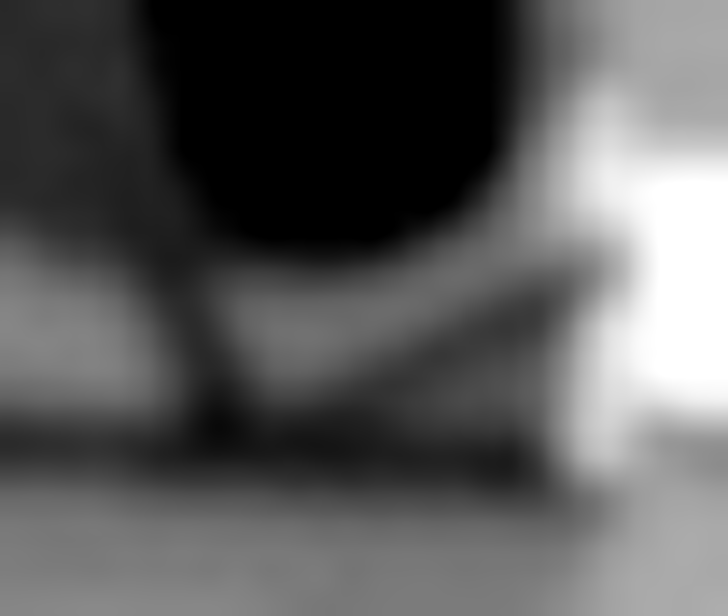

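View pics/p15t.png

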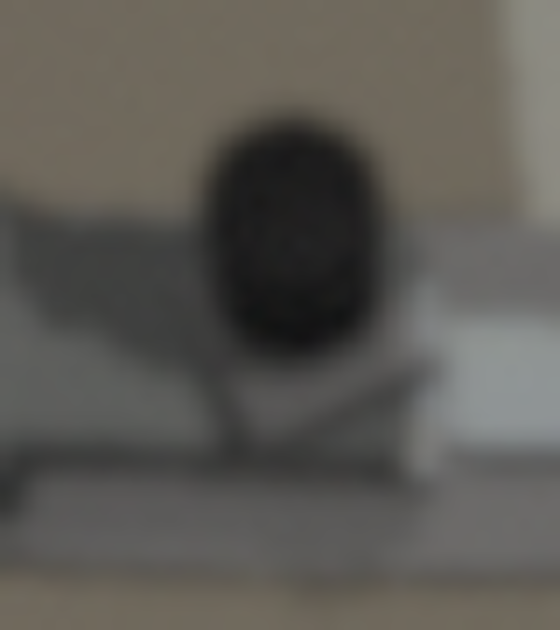

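View pics/p15s.png

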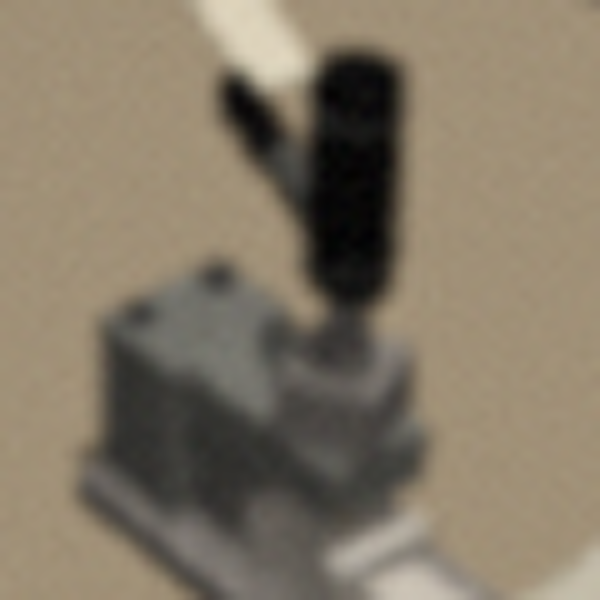

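Run:
```python
from m import *
a=np.load("t9.npz")["I"].mean(2);b=np.load("t15.npz")["I"].mean(2)
for I in(a,b):
    r=I[176:186,265:290].mean(0); i=np.where(r>115)[0]; print("tail end col",265+i.max() if len(i) else r.round())
from workcell import robot
print(robot.get_state()["wrist_force"].round(1)); robot.close_job()
```

```text
tail end col 276
tail end col 276
[-0.2 -0.9 -0.2]
the job is handed in; nothing more can be done
```

I finished the job and handed it in at about 51 s on the robot's clock. The block's head is under the nose and the stop is set. The driver stands in the screw and the gripper is clear.

**What I did:** I lifted the block out of its nest by the head and laid it on the open end of the bed. Then I gripped it by the tail and slid it in. With it in place, I stood the driver in the socket and turned the screw clockwise in two goes, with a look from above in between.

**What the last checks showed:**
- **Block position:** the head is within about 1 mm of centre under the nose. The tail end had not moved in the top view after the turning.
- **Driver:** it stands upright at full depth in the socket.
- **Screw and nose:** from the top view, the screw head turned about 90°, from about 1.04 to about 2.61 rad. That means the nose is pushed back about 1.0 mm. It assumes the socket is square to the gauge when the screw is at 0.

**What disagreed or went differently:**
- **Nose push-back:** before turning, I lifted the gripped block slightly to feel the gap to the nose. That gave about 2.4 mm against 2.0 mm from the image, which would put the push-back nearer 0.6 mm. That test was rough, so I kept the camera figure; the nose itself can't be seen in either view.
- **Laying the block down:** it touched about 4 mm higher than expected, probably because it had shifted in the grip. My first guarded attempt stopped early with the block still held. On the second I released it at that contact, and it settled flat and in line.
- **Turning:** the screw lagged the gripper by about 19° on the first go, which is why a second was needed. The wrist saw a side force of up to about 8 N while turning.
- **Camera offset:** at the block, the two cameras disagreed by up to about 5 mm. I relied on the top view, plus the side force felt at the socket.

I steered clear of the other things on the table, but made no measured before-and-after check on them.

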